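# File a film can in its tip-out bin

### The arm

A 6-joint arm with a two-finger parallel gripper is mounted at the origin on a cart in front of the work surface, level with it; the furniture and walls round the work are solid. World frame = base frame: x ahead of the robot, y to its left, z up, the work surface at z = 0. Lengths are in m, angles in rad, forces in N, time in s.
With the tool pointing down it reaches from about 0.35 to 0.95 m from the base axis. Payload 17.4 kg.
Tool frame: the origin (TCP) lies between the finger pads, 19 mm behind the fingertips; this is the grasp point; z points along the fingers, y is the line along which they close (so a half turn about z gives the same grasp; the last joint's range is limited). The gripper opens to 93 mm and grips with 3 to 60 N. Pads are 15 mm wide; open, the fingers measure 128 mm over their backs; the gripper's body (75 mm by 188 mm) begins 65 mm behind the grasp point.
Start: joints at [-1.278, 0.116, 1.442, -0, 1.584, -0.038], TCP at [0.219, -0.638, 0.237] pointing down, gripper open.
Joint ranges: [-2.83, 2.83], [-0.83, 2.19], [0.07, 2.5], [-1.14, 4.28], [0.01, 3], [-2.97, 2.97]. Speed limits (rad/s): [1.89, 1.89, 2.22, 3.14, 3.14, 3.14].

### API

Orientations are given as a 3x3 rotation matrix whose columns are the frame's x, y, z axes.
In Python, from bench import ctrl gives the robot as it stands. The module is installed in compiled form; this text tells all that it offers.
- The arm moves only by the tool arm_command, never from a script. Its argument "series" is text: rows parted by semicolons, each of 4 numbers parted by spaces: the shift along the tool's x, y, z in cm, then the turn about the tool's z in degrees. In form: dx dy dz yaw; .... A call has 1 to 12 rows; each row shifts and turns the commanded pose from where the row before left it, along the tool's axes as they then stand; what a row does not reach is not made up. A row lasts 1/12 s, in which the tool goes at most 41.7 mm and 7.16 degrees, less where a joint would pass 70% of its speed; a pose out of reach is approached as far as the arm can. A call is refused whole if a number of a shift passes 4.17 or a number of a turn 7.16, either way. A call with a gripper value outside its range is refused whole. "grip" is the finger opening in cm, from 0 to 9.3, set as the call begins (left out, the last holds). The fingers move at their own pace and stop on an object; "grip_force" is the grip in N (left out, the last holds). Time passes only in rows, so rows that do not move let the fingers close. It gives the time, the measured TCP pose, the force, the opening and the grip force at its end, in the units of the state.
- ctrl.get_state(): the state, without advancing time (a new reading comes with each control period).
- ctrl.snapshot(name): name is "scene" or "top" or "wrist"; returns a dict with "pixels" (480x640x3 uint8, red, green, blue), "depth" (480x640 float32, m along the optical axis (not along the pixel's ray), 0 where there is no reading), "K" (3x3 intrinsics, pixels), "extrinsics" (4x4, takes a point from camera to world coordinates); the wrist camera has in their place "hand_eye" (4x4, takes a point from camera to tool coordinates, whose origin is the TCP and whose axes are the flange's). Camera axes: x right, y up, looking along -z (the intrinsics and any distortion apply to the point x, -y, -z); pixel columns grow to the right and rows downward; lengths in m; the calibration is good to about 2 mm. A picture is of the moment at which its call begins: read the wrist's pose just before it.
- ctrl.close_job(): hands the job in; it is judged then, once.
The state is a dict: "time_s": time; "q": joint angles; "qvel": joint speeds; "joint_torque": joint torques, N m; "eef_pos": TCP position; "eef_rot": TCP orientation; "wrist_force": force on the tool from outside, world axes, zero at the start; "wrist_torque": the same for the moment, N m; "grip_width": opening from 0.0 (shut) to 1.0 (fully open); "grip_force": force on a finger pad.
Only numpy, scipy, OpenCV 4.12 (cv2) and the standard library are available. Lean on these libraries where they do the work, as an engineer would, in place of code of your own. Each camera call takes 0.05 s, during which the arm holds its last target. There are 200 camera calls.

### The job

Put the film can that stands on the desk away in the tip-out bin that already holds a film can: tip that bin out to about 45 degrees by its bar pull and leave it standing there, lower the can gently into it, letting go only when it is down near the bin's floor, and then swing the bin back level until it is fully closed. Never tip the bin much further, or the stored can rolls out; leave the other two bins, the mug and the camera lens as they are.

Things in the scene. Friction and masses are not known exactly. Their poses are not given: they have to be found in the camera images.
- unit_film: The white housing (clear roof), fixed to the desk, of the bin that holds the stored film can; one of three equal modules at 128 mm pitch on a 12 mm foot, in changing order; the others hold lens caps and AA cells. Origin: middle of its underside, 12 mm above the desk. x level into the housing, y left along the row, z up. Roof top 110 mm above the origin, the roof's front edge is at x = -22 mm.
- film_bin (a joint): Tilt in rad of that bin about its lower front edge: 0 = level and closed, grows as its top comes out to the robot; 0.785 = 45 degrees, end stop 1.35. Stiff hinge (0.3 N m, about 3 N at the pull): it stays where it is left. Clear box open at the top, 122 mm wide (y), 64 mm deep (x), walls and floor 3 mm (116 x 58 mm inside), front wall 92 mm, back wall 28 mm high, sides curved down to it.
- film_bin_hinge (a point): Fixed point on that bin's hinge line (lower front edge), at the middle of its width, 20 mm above the desk; axes as the housing's. With the bin closed its front wall stands at x = 0 here and its back at x = 64 mm under the housing's roof, so it must be tipped out to be loaded.
- film_bin_grip (a point): Middle of that bin's pull: dark round steel bar, 8 mm thick, 68 mm long along y, a leg at each end, its axis 35 mm in front of the front wall and 100 mm above the hinge line (8 mm above the rim). Turns with the bin (y along the bar). Closed: 120 mm above the desk, 31 mm free behind it; at 45 degrees: 95 mm in front of the hinge line, 66 mm above the desk, 24 mm free behind it.
- film_bin_floor (a point): Middle of that bin's inner floor, 32 mm behind the outside of the front wall and 3 mm above the hinge line in the bin's own frame; turns with the bin (x to its back wall, y left, z up along its walls).
- film_can: The can to put away, standing left of the bins: black, 52 mm high, about 28 g, body 31 mm across up to 44 mm, grey cap 34 mm across. Origin: centre of its underside, z its axis. Held high (TCP 46 mm above its underside), fingers closing along the row, it goes straight down over the hinge line of the bin at 45 degrees and rests 20 mm above that line. It may stand, lean or lie in the bin.
- stored_can: The can (same size, yellow cap) already standing in the bin's left front corner, its axis 40 mm left of the bin's middle: the right part of the bin is free (81 mm, its centre 17 mm right of the middle). Origin: centre of its underside.
- caps_bin_grip (a point): Middle of the like bar pull of the bin with lens caps; leave alone; may be slightly ajar.
- cells_bin_grip (a point): Middle of the like bar pull of the bin with AA cells; leave alone; may be slightly ajar.
- mug: Off-white mug, 70 mm across, 85 mm high, on a cork coaster right of the bins; bystander. Origin: underside.
- camera_lens: Black camera lens, 70 mm across, 94 mm high, standing behind the film can; bystander. Origin: centre of its underside.
Not all that is in view belongs to the job. What is shaped like the film_can but orange is not meant.

How it is judged:
By the outcome, as a careful person would: the job done as asked, in the order asked, and still so for the second after the job is handed in, with the robot touching nothing.
It also fails if it takes over 64 s, if anything falls off the work surface, if the arm or the gripper's body presses on something with over 40 N, if the wrist force passes 120 N, or if a joint passes its speed limit or range.

## Working session

There is one attempt and no reset: what is moved stays moved. The work goes in short steps, Python scripts to look and compute and a tool call to move; the robot and the scene stay as the last step left them, time stands still between calls to the robot, and variables do not carry over. Pictures are saved under pics/ and viewed, at most 10 in all, crops included, and the job is handed in when it is done.

Besides the shell and the picture viewer there is one more tool, called after "Emit:" by a JSON object that holds its "op" and its "data". arm_command: Moves the arm, as the interface text tells. Its arguments: {"type":"object","properties":{"series":{"type":"string"},"grip":{"type":"number"},"grip_force":{"type":"number"}},"required":["series"]}

```bash
mkdir -p pics
cat > h.py <<'E'
import numpy as np, cv2
from bench import ctrl
def snap(n,save=None):
    s=ctrl.get_state(); d=ctrl.snapshot(n)
    if n=="wrist":
        T=np.eye(4);T[:3,:3]=s["eef_rot"];T[:3,3]=s["eef_pos"]
        d["extrinsics"]=T@d["hand_eye"]
    if save: cv2.imwrite(f"pics/{save}.png",cv2.cvtColor(d["pixels"],cv2.COLOR_RGB2BGR))
    return d
def cloud(d):
    K=d["K"];z=d["depth"];v,u=np.mgrid[:480,:640]
    c=np.stack([(u-K[0,2])/K[0,0]*z,-(v-K[1,2])/K[1,1]*z,-z],-1)
    E=d["extrinsics"];return c@E[:3,:3].T+E[:3,3]
def ray(d,u,v,z):
    K=d["K"];E=d["extrinsics"]
    r=E[:3,:3]@np.array([(u-K[0,2])/K[0,0],-(v-K[1,2])/K[1,1],-1]);o=E[:3,3]
    return o+r*(z-o[2])/r[2]
E
python3 - <<'E'
from h import *
np.set_printoptions(precision=3,suppress=True)
for n in("scene","top"):
    d=snap(n,n); np.savez(n,**d); print(d["K"],d["extrinsics"],[k for k in d])
print(ctrl.get_state())
E
```

```text
[[502.815   0.    331.465]
 [  0.    502.815 235.103]
 [  0.      0.      1.   ]] [[-0.754  0.374 -0.54  -0.236]
 [-0.657 -0.431  0.618  0.855]
 [-0.002  0.821  0.571  0.895]
 [ 0.     0.     0.     1.   ]] ['pixels', 'depth', 'K', 'extrinsics']
[[519.311   0.    325.354]
 [  0.    519.311 242.207]
 [  0.      0.      1.   ]] [[-0.005  0.99  -0.139  0.318]
 [-1.    -0.003  0.011  0.008]
 [ 0.01   0.139  0.99   1.438]
 [ 0.     0.     0.     1.   ]] ['pixels', 'depth', 'K', 'extrinsics']
{'time_s': 0.1, 'q': array([-1.278,  0.116,  1.442, -0.   ,  1.584, -0.038]), 'qvel': array([-0.   , -0.001, -0.001, -0.   ,  0.002, -0.   ]), 'joint_torque': array([  0.005, -72.289, -62.387,   0.078,   0.023,  -0.   ]), 'eef_pos': array([ 0.219, -0.638,  0.237]), 'eef_rot': array([[ 0.946,  0.325, -0.   ],
       [ 0.325, -0.946,  0.001],
       [ 0.   , -0.001, -1.   ]]), 'wrist_force': array([-0.2  ,  0.304,  0.853]), 'wrist_torque': array([-0.009, -0.009, -0.014]), 'grip_force': 0.0, 'grip_width': 0.999421228481185}
```

View pics/scene.png

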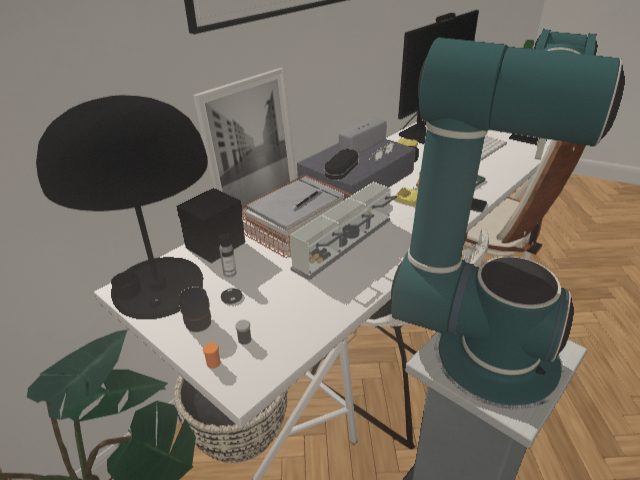

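View pics/top.png

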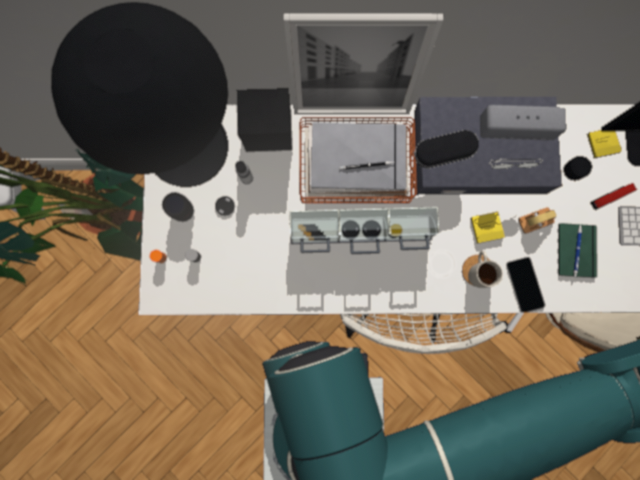

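Scene: the row of three bins is at top-view u 290–438, v 207–245. The grey-capped can is at (194,256) with an orange decoy at (157,256), the lens at (177,207) and the mug at (485,272). A yellow spot at (397,230) suggests the right-hand module, so I'll zoom in to confirm.

Run:
```python
from h import *
np.set_printoptions(precision=3,suppress=True)
t=dict(np.load("top.npz"));s=dict(np.load("scene.npz"))
a=cv2.resize(t["pixels"][195:320,280:450],None,fx=4.4,fy=4.4)[:300]
b=cv2.resize(s["pixels"][170:290,280:410],None,fx=4,fy=4)
a=cv2.resize(t["pixels"][198:262,282:446],(780,304),interpolation=2)
b=cv2.resize(s["pixels"][175:280,280:410],(360,290),interpolation=2)
c=cv2.resize(t["pixels"][240:275,140:215],(400,187),interpolation=2)
o=np.zeros((600,780,3),np.uint8);o[:304]=a;o[304:594,:360]=b;o[304:491,370:770]=c
cv2.imwrite("pics/crop.png",o[...,::-1])
P=cloud(t)
for u,v in[(397,230),(360,250),(413,248),(413,242),(310,246),(194,256),(157,256),(485,272),(420,215),(177,205)]:print(u,v,P[v,u],t["pixels"][v,u])
```

```text
397 230 [ 0.542 -0.198  0.075] [122 104  26]
360 250 [ 0.497 -0.104  0.007] [133 132 130]
413 248 [ 0.488 -0.231  0.121] [83 84 87]
413 242 [ 0.521 -0.254 -0.003] [143 140 136]
310 246 [0.509 0.035 0.006] [153 150 145]
194 256 [0.477 0.345 0.049] [153 149 146]
157 256 [0.477 0.443 0.054] [228 116  33]
485 272 [ 0.431 -0.433  0.058] [30 14  9]
420 215 [ 0.573 -0.251  0.126] [141 146 143]
177 205 [0.608 0.384 0.09 ] [53 52 56]
```

View pics/crop.png

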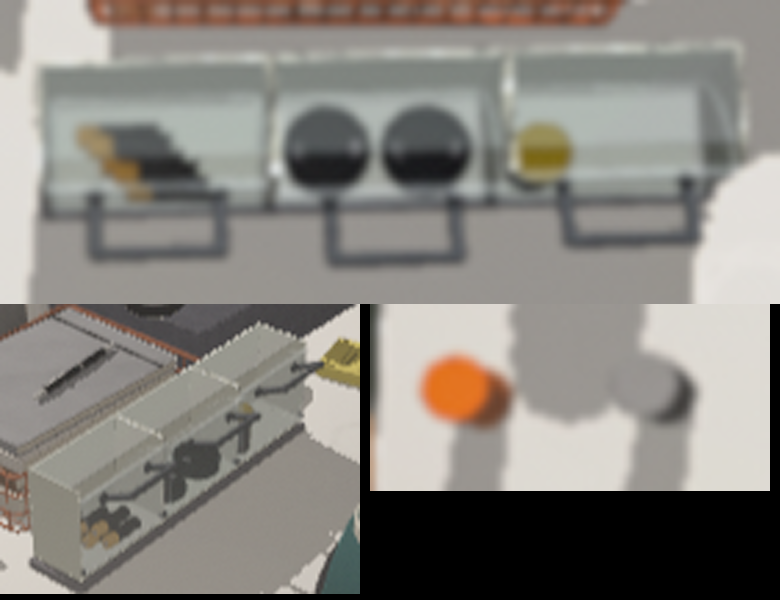

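The film bin is the right-hand module, with its yellow cap in the front left corner and its bar near (415,248). Next I'll measure the row yaw, the bar and the can.

Run:
```python
from h import *
np.set_printoptions(precision=4,suppress=True)
t=dict(np.load("top.npz"));P=cloud(t);px=t["pixels"].astype(int)
dark=(px.max(-1)<105)
m=np.zeros((480,640),bool);m[238:256,290:440]=1
n,l,st,c=cv2.connectedComponentsWithStats((dark&m).astype(np.uint8))
for i in range(1,n):
    if st[i,4]<15: continue
    v,u=np.where(l==i)
    # front bar line: pixels in lowest rows per column
    pts=[]
    for uu in np.unique(u):
        vv=v[u==uu].astype(float); 
        pts.append(ray(t,uu,vv[-2:].mean(),0.120))
    pts=np.array(pts); k=np.polyfit(pts[:,1],pts[:,0],1)
    print(st[i],"u",u.min(),u.max(),"bar y",pts[[0,-1],1],"mid",np.median(pts,0),"slope",k[0])
# roof plane points
q=(P[...,2]>.112)&(P[...,2]<.13)&(P[...,0]>.53)&(P[...,0]<.62)&(P[...,1]<.1)&(P[...,1]>-.32)
r=cv2.minAreaRect(P[q][:,:2].astype(np.float32));print("roof",r,q.sum())
v,u=np.where(q);b=[]
for uu in np.unique(u)[4:-4]: b.append(P[v[u==uu].min(),uu])
b=np.array(b);print("rear slope",np.polyfit(b[:,1],b[:,0],1))
f=np.array([P[v[u==uu].max(),uu] for uu in np.unique(u)[4:-4]]);print("front slope",np.polyfit(f[:,1],f[:,0],1))
for nm,(a,bb) in dict(can=((.42,.53),(.30,.39)),).items():
    q=(P[...,0]>a[0] if 0 else (P[...,0]>a)&(P[...,0]<.53))&(P[...,1]>.3)&(P[...,1]<.39)&(P[...,2]>.045)
    print(nm,cv2.minEnclosingCircle(P[q][:,:2].astype(np.float32)),np.median(P[q],0),q.sum())
s=ctrl.get_state();print(snap("wrist")["hand_eye"])
```

```text
[299 238  32  15 150] u 299 330 bar y [ 0.0607 -0.0187] mid [0.4823 0.021  0.12  ] slope -0.024433497980223567
[348 238  33  16 139] u 348 380 bar y [-0.0649 -0.1471] mid [ 0.4769 -0.1055  0.12  ] slope -0.01704851311546031
[398 238  33  12 117] u 398 430 bar y [-0.1934 -0.2759] mid [ 0.4868 -0.2339  0.12  ] slope -0.05798645044334707
roof ((0.5607201457023621, -0.10748818516731262), (0.06479544937610626, 0.38335058093070984), 0.7191939353942871) 3114
rear slope [-0.0232  0.5862]
front slope [-0.0219  0.534 ]Traceback (most recent call last):
  File "<stdin>", line 25, in <module>
ValueError: operands could not be broadcast together with shapes (480,640) (2,)
```

Emit:
{"op": "arm_command", "data": {"series": "2.5 -2 -.4 0;3 -2.4 -.4 0;3 -2.4 -.4 0;3 -2.4 -.4 0;3 -2.4 -.4 0;3 -2.4 -.4 0;3 -2.4 -.4 0;3 -2.4 -.4 0;3 -2.4 -.4 0;3 -2.4 -.4 0;3 -2.4 -.4 0;3 -2.4 -.4 0", "grip": 2}}

```text
time_s: 1.1
eef_pos: [0.4632, -0.2527, 0.2855]
eef_rot: [[0.946, 0.325, -0.0], [0.325, -0.946, 0.0], [-0.0, -0.0, -1.0]]
wrist_force: [1.0, -1.2, 0.8]
grip_width: 0.227
grip_force: 0.0
```

Emit:
{"op": "arm_command", "data": {"series": "0 0 0 -7;0 0 0 -7;0 0 0 -7;0 0 0 -7;0 0 0 -7;0 0 0 -7;0 0 0 -7;0 0 0 -7;0 0 0 -7;0 0 0 -7;0 0 0 -2.6;0 0 0 0"}}

```text
time_s: 2.1
eef_pos: [0.4627, -0.2544, 0.2852]
eef_rot: [[-0.029, 1.0, -0.0], [1.0, 0.029, 0.0], [0.0, -0.0, -1.0]]
wrist_force: [-0.0, -0.1, -1.1]
grip_width: 0.213
grip_force: 0.0
```

Run:
```python
from h import *
np.set_printoptions(precision=4,suppress=True)
d=snap("wrist","w1");np.savez("w1",**d);s=ctrl.get_state()
print(s["eef_pos"],s["eef_rot"],s["q"],d["hand_eye"],d["K"],s["time_s"],s["grip_width"],s["wrist_force"])
```

```text
[ 0.4627 -0.2545  0.2852] [[-0.0258  0.9997 -0.0003]
 [ 0.9997  0.0258  0.0002]
 [ 0.0002 -0.0003 -1.    ]] [-0.5512 -0.2145  1.6836  0.      1.6729 -0.577 ] [[-0.0002  0.955   0.2966  0.0828]
 [ 1.      0.0001  0.0002  0.0005]
 [ 0.0001  0.2966 -0.955  -0.1471]
 [ 0.      0.      0.      1.    ]] [[381.5525   0.     320.1326]
 [  0.     381.5525 239.7129]
 [  0.       0.       1.    ]] 2.15 0.21399997533930767 [-0.0979 -0.2533  0.8268]
```

View pics/w1.png

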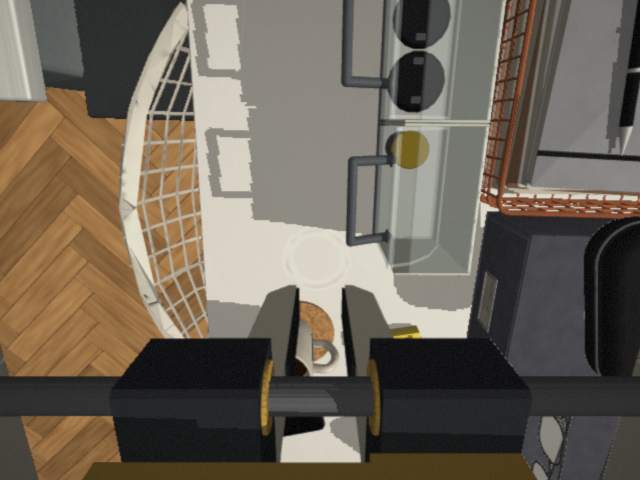

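The wrist view shows the film bin's bar from (352,160) to (351,243), with the stored can's yellow cap at (408,149).

Run:
```python
from h import *
np.set_printoptions(precision=4,suppress=True)
d=dict(np.load("w1.npz"));P=cloud(d);px=d["pixels"].astype(int)
def bar(v0,v1,u0,u1):
    R=[]
    for v in range(v0,v1):
        u=np.where(px[v,u0:u1].max(-1)<90)[0]+u0
        if len(u)>3: R.append(ray(d,u.mean(),v,.12))
    R=np.array(R);return R
R=bar(172,232,340,368);k=np.polyfit(R[:,1],R[:,0],1);print("film bar x at y mid",k, "wid",len(R))
c=(px.max(-1)<90);
for col in(351,352): 
    vv=np.where(c[130:270,col])[0]+130; print("ends",vv.min(),vv.max(),ray(d,col,vv.min(),.12),ray(d,col,vv.max(),.12))
b=P[175:230,340:368];q=(b[...,2]>.105);print("depth bar",np.median(b[q],0),np.percentile(b[q][:,2],95),q.sum())
R2=bar(20,70,335,360);print("caps bar",R2.mean(0))
y=(px[...,0]>90)&(px[...,2]<60)&(np.arange(640)>380)&(np.arange(640)<440)&((np.arange(480)>120)&(np.arange(480)<180))[:,None]
v,u=np.where(y);print("yellow",u.mean(),v.mean(),ray(d,u.mean(),v.mean(),.072+.003))
# roof edges
for v in(140,200,260):
    r=P[v,370:500];print(v,[(i+370,*r[i].round(3)) for i in range(0,130,13)])
t=dict(np.load("top.npz"));P=cloud(t)
q=(P[...,0]>.42)&(P[...,0]<.53)&(P[...,1]>.3)&(P[...,1]<.39)&(P[...,2]>.045)
print("can",cv2.minEnclosingCircle(P[q][:,:2].astype(np.float32)),np.median(P[q],0),q.sum())
```

```text
film bar x at y mid [-0.0238  0.4814] wid 60
ends 157 245 [ 0.4862 -0.1983  0.12  ] [ 0.4901 -0.2725  0.12  ]
ends 157 244 [ 0.487  -0.1983  0.12  ] [ 0.4909 -0.2716  0.12  ]
depth bar [ 0.4882 -0.2336  0.123 ] 0.12474687648988661 532
caps bar [ 0.4781 -0.117   0.12  ]
yellow 409.2391304347826 149.29096989966555 [ 0.5426 -0.1937  0.075 ]
140 [(370, np.float64(0.516), np.float64(-0.19), np.float64(-0.001)), (383, np.float64(0.523), np.float64(-0.187), np.float64(0.046)), (396, np.float64(0.522), np.float64(-0.184), np.float64(0.114)), (409, np.float64(0.542), np.float64(-0.185), np.float64(0.075)), (422, np.float64(0.541), np.float64(-0.183), np.float64(0.121)), (435, np.float64(0.551), np.float64(-0.183), np.float64(0.123)), (448, np.float64(0.562), np.float64(-0.183), np.float64(0.122)), (461, np.float64(0.572), np.float64(-0.182), np.float64(0.122)), (474, np.float64(0.582), np.float64(-0.182), np.float64(0.121)), (487, np.float64(0.592), np.float64(-0.182), np.float64(0.122))]
200 [(370, np.float64(0.52), np.float64(-0.256), np.float64(-0.0)), (383, np.float64(0.524), np.float64(-
[... 591 characters left out ...]
, np.float64(0.0)), (383, np.float64(0.541), np.float64(-0.329), np.float64(-0.0)), (396, np.float64(0.534), np.float64(-0.292), np.float64(0.1)), (409, np.float64(0.541), np.float64(-0.284), np.float64(0.121)), (422, np.float64(0.552), np.float64(-0.284), np.float64(0.122)), (435, np.float64(0.563), np.float64(-0.283), np.float64(0.122)), (448, np.float64(0.575), np.float64(-0.283), np.float64(0.122)), (461, np.float64(0.586), np.float64(-0.283), np.float64(0.122)), (474, np.float64(0.651), np.float64(-0.326), np.float64(-0.001)), (487, np.float64(0.655), np.float64(-0.317), np.float64(0.025))]
can ((0.48016899824142456, 0.35313647985458374), 0.017950624227523804) [0.4799 0.3525 0.0528] 134
```

Emit:
{"op": "arm_command", "data": {"series": "0.6 0.8 1 0;0.6 0.8 1.5 0;0.6 0.9 2 0;0 0 2 0;0 0 2 0;0 0 2 0;0 0 2 0;0 0 1.5 0;0 0 1 0;0 0 .6 0;0 0 0.4 0;0 0 0 0"}}

```text
time_s: 3.15
eef_pos: [0.4873, -0.2357, 0.125]
eef_rot: [[-0.027, 1.0, -0.0], [1.0, 0.027, 0.0], [0.0, -0.0, -1.0]]
wrist_force: [-0.3, -0.2, 0.4]
grip_width: 0.214
grip_force: 0.0
```

Run:
```python
from h import *
np.set_printoptions(precision=4,suppress=True)
d=snap("wrist","w2");s=ctrl.get_state()
print(s["eef_pos"],s["wrist_force"],s["time_s"])
```

```text
[ 0.4875 -0.2358  0.1258] [-0.6344 -0.1704 -0.1255] 3.2
```

View pics/w2.png

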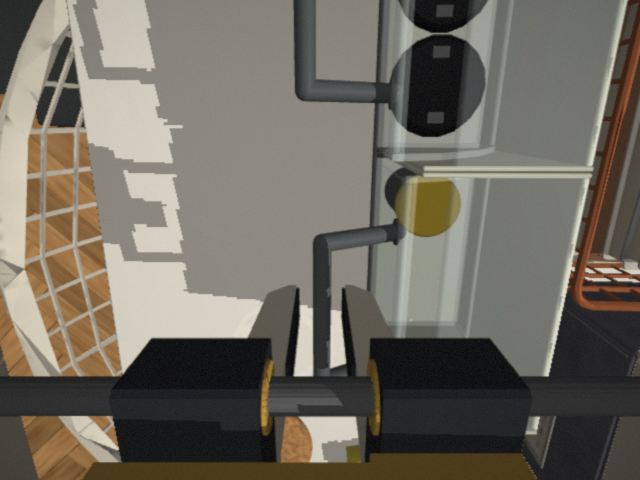

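The bar at u≈321 is centred between the fingers. I'll grip it and swing it along the arc.

Emit:
{"op": "arm_command", "data": {"series": "0 0 0 0;0 0 0 0;0 0 0 0;0 0 0 0;0 0 0 0", "grip": 0.3, "grip_force": 12}}

```text
time_s: 3.62
eef_pos: [0.4876, -0.236, 0.1261]
eef_rot: [[-0.027, 1.0, 0.001], [1.0, 0.027, -0.0], [-0.001, 0.001, -1.0]]
wrist_force: [0.9, -0.3, 4.8]
grip_width: 0.081
grip_force: 12.0
```

Emit:
{"op": "arm_command", "data": {"series": "0 -.32 .12 0;0 -.33 .13 0;0 -.31 .14 0;0 -.315 .15 0;0 -.305 .16 0;0 -.305 .17 0;0 -.295 .18 0;0 -.29 .19 0;0 -.28 .2 0;0 -.28 .21 0;0 -.27 .22 0;0 -.26 .225 0"}}

```text
time_s: 4.62
eef_pos: [0.4514, -0.2367, 0.1042]
eef_rot: [[-0.027, 1.0, -0.0], [1.0, 0.027, 0.0], [0.0, -0.0, -1.0]]
wrist_force: [2.3, 1.4, 2.2]
grip_width: 0.081
grip_force: 12.0
```

Emit:
{"op": "arm_command", "data": {"series": "0 -.25 .24 0;0 -.25 .24 0;0 -.24 .25 0;0 -.23 .26 0;0 -.22 .27 0;0 -.215 .27 0;0 -.2 .28 0;0 -.2 .29 0;0 -.18 .29 0;0 -.18 .3 0;0 -.16 .305 0;0 -.16 .31 0"}}

```text
time_s: 5.62
eef_pos: [0.4267, -0.2375, 0.0712]
eef_rot: [[-0.027, 1.0, 0.0], [1.0, 0.027, -0.0], [-0.0, 0.0, -1.0]]
wrist_force: [3.2, 2.7, 2.1]
grip_width: 0.081
grip_force: 12.0
```

Emit:
{"op": "arm_command", "data": {"series": "0 0 0 0;0 0 0 0;0 0 0 0;0 0 0 0", "grip": 1.5}}

```text
time_s: 5.95
eef_pos: [0.4267, -0.2376, 0.0714]
eef_rot: [[-0.027, 1.0, -0.0], [1.0, 0.027, -0.0], [-0.0, -0.0, -1.0]]
wrist_force: [-0.1, 0.2, -0.3]
grip_width: 0.16
grip_force: 0.0
```

Run:
```python
from h import *
np.set_printoptions(precision=4,suppress=True)
s=ctrl.get_state();print(s["eef_pos"],s["wrist_force"],s["time_s"],s["q"])
```

```text
[ 0.4267 -0.2376  0.0714] [-0.1181  0.2114 -0.2831] 5.95 [-0.5601 -0.2034  2.0251 -0.0003  1.3202 -0.5871]
```

Emit:
{"op": "arm_command", "data": {"series": "0 0 .0 0;0 0 -.5 0;0 0 -1 0;0 0 -2 0;0 0 -2.5 0;0 0 -3 0;0 0 -3 0;0 0 -3 0;0 0 -2 0;0 0 0 0"}}

```text
time_s: 6.78
eef_pos: [0.4277, -0.238, 0.2473]
eef_rot: [[-0.027, 1.0, 0.006], [1.0, 0.027, -0.004], [-0.004, 0.006, -1.0]]
wrist_force: [0.3, -0.3, 0.4]
grip_width: 0.16
grip_force: 0.0
```

Run:
```python
from h import *
np.set_printoptions(precision=4,suppress=True)
d=snap("wrist","w3");np.savez("w3",**d);s=ctrl.get_state()
print(s["eef_pos"],s["wrist_force"],s["time_s"])
```

```text
[ 0.4273 -0.2378  0.2446] [-0.4311  0.8215 -1.2425] 6.8333
```

View pics/w3.png

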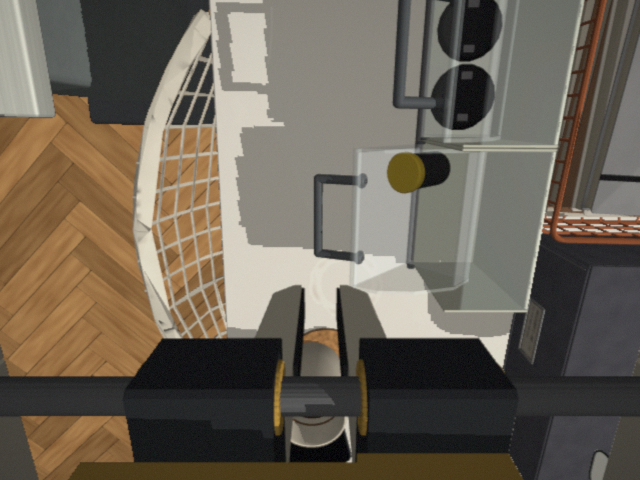

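The bin stands near 45° with the bar at (319,180)–(319,255), and the stored can leans in its corner with its cap at (406,172). Now I'll rotate and go to the can.

Emit:
{"op": "arm_command", "data": {"series": "0 0 0 -7;0 0 0 -7;0 0 0 -7;0 0 0 -7;0 0 0 -7;0 0 0 -7;0 0 0 -7;0 0 0 -7;0 0 0 -7;0 0 0 -7;0 0 0 -7;0 0 0 -7", "grip": 6}}

```text
time_s: 7.83
eef_pos: [0.4265, -0.2373, 0.2406]
eef_rot: [[-0.997, 0.071, -0.001], [0.071, 0.997, 0.001], [0.001, 0.001, -1.0]]
wrist_force: [-0.3, -0.7, 0.3]
grip_width: 0.645
grip_force: 0.0
```

Emit:
{"op": "arm_command", "data": {"series": "0 0 0 -6;-.4 3 0 0;-.5 4 0 0;-.5 4 0 0;-.5 4 0 0;-.5 4 0 0;-.5 4 0 0;-.5 4 0 0;-.5 4 0 0;-.5 4 0 0;-.5 4 0 0;-.5 4 0 0"}}

```text
time_s: 8.83
eef_pos: [0.4684, 0.1959, 0.2408]
eef_rot: [[-1.0, -0.027, -0.001], [-0.027, 1.0, -0.0], [0.001, -0.0, -1.0]]
wrist_force: [0.8, -1.0, -0.3]
grip_width: 0.645
grip_force: 0.0
```

Run:
```python
from h import *
np.set_printoptions(precision=4,suppress=True)
d=snap("wrist","w4");np.savez("w4",**d);s=ctrl.get_state()
print(s["eef_pos"],s["eef_rot"],s["time_s"],s["q"])
px=d["pixels"].astype(int);P=cloud(d)
for nm,q in {"can":(P[...,1]>.3)&(P[...,1]<.4)&(P[...,0]>.42)&(P[...,0]<.53)&(P[...,2]>.046)&(P[...,2]<.06)}.items():
    print(nm,q.sum(), q.any() and (cv2.minEnclosingCircle(P[q][:,:2].astype(np.float32)),np.median(P[q],0)))
# bin check from w3
d=dict(np.load("w3.npz"));
for u,v in[(319,182),(319,253)]:print("bar",ray(d,u,v,.066),cloud(d)[v,u])
```

```text
[0.4685 0.201  0.2403] [[-0.9996 -0.0299 -0.0015]
 [-0.0299  0.9996  0.0017]
 [ 0.0015  0.0017 -1.    ]] 8.8833 [ 0.3541 -0.2492  1.7844  0.0021  1.6073 -1.2465]
can 1112 (((0.4815906882286072, 0.3532111942768097), 0.017697904258966446), array([0.4805, 0.3522, 0.0516]))
bar [ 0.4273 -0.2058  0.066 ] [ 0.4272 -0.2055  0.0677]
bar [ 0.429  -0.2705  0.066 ] [ 0.4289 -0.2697  0.0682]
```

Emit:
{"op": "arm_command", "data": {"series": "-.4 3.5 0 0;-.4 4 0 0;-.4 4 0 0;-.4 2.8 0 0;0 .8 1 0;0 0 2 0;0 0 2.5 0;0 0 2.5 0;0 0 2 0;0 0 1 0;0 0 0 0;0 0 0 0"}}

```text
time_s: 9.88
eef_pos: [0.481, 0.3448, 0.1316]
eef_rot: [[-1.0, -0.027, -0.0], [-0.027, 1.0, -0.0], [0.0, -0.0, -1.0]]
wrist_force: [-0.4, 0.2, -0.2]
grip_width: 0.643
grip_force: 0.0
```

Run:
```python
from h import *
np.set_printoptions(precision=4,suppress=True)
d=snap("wrist","w5");s=ctrl.get_state();P=cloud(d)
print(s["eef_pos"],s["eef_rot"],s["time_s"])
q=(P[...,1]>.3)&(P[...,1]<.4)&(P[...,0]>.42)&(P[...,0]<.53)&(P[...,2]>.046)&(P[...,2]<.058)
print(q.sum(),cv2.minEnclosingCircle(P[q][:,:2].astype(np.float32)),np.median(P[q],0))
```

```text
[0.4814 0.3452 0.1326] [[-0.9996 -0.0269  0.0008]
 [-0.0269  0.9996  0.0005]
 [-0.0008  0.0005 -1.    ]] 9.9333
2219 ((0.48146936297416687, 0.35340768098831177), 0.017584990710020065) [0.4804 0.3535 0.0516]
```

Emit:
{"op": "arm_command", "data": {"series": "0 .4 0 0;0 .4 0 0;0 0 1.5 0;0 0 2 0;0 0 2 0;0 0 1.5 0;0 0 1 0;0 0 .6 0;0 0 0 0;0 0 0 0"}}

```text
time_s: 10.77
eef_pos: [0.4811, 0.3535, 0.0462]
eef_rot: [[-1.0, -0.027, 0.001], [-0.027, 1.0, 0.0], [-0.001, 0.0, -1.0]]
wrist_force: [0.6, 0.2, 1.7]
grip_width: 0.646
grip_force: 0.0
```

Emit:
{"op": "arm_command", "data": {"series": "0 0 0 0;0 0 0 0;0 0 0 0;0 0 0 0;0 0 0 0;0 0 0 0;0 0 0 0", "grip": 2.5, "grip_force": 8}}

```text
time_s: 11.35
eef_pos: [0.481, 0.3533, 0.0458]
eef_rot: [[-1.0, -0.027, 0.0], [-0.027, 1.0, 0.0], [-0.0, 0.0, -1.0]]
wrist_force: [-0.2, 0.2, 2.9]
grip_width: 0.367
grip_force: 8.0
```

Emit:
{"op": "arm_command", "data": {"series": "0 0 -.6 0;0 0 -1.2 0;0 0 -2 0;0 0 -2.5 0;0 0 -3 0;0 0 -3 0;0 0 -3 0;0 0 -2 0;0 0 -1 0;0 -1 0 0;0 -2 0 0;-.1 -3 0 0"}}

```text
time_s: 12.35
eef_pos: [0.4827, 0.293, 0.2267]
eef_rot: [[-1.0, -0.029, -0.002], [-0.029, 1.0, -0.001], [0.002, -0.001, -1.0]]
wrist_force: [0.6, -0.7, -0.5]
grip_width: 0.367
grip_force: 8.0
```

Emit:
{"op": "arm_command", "data": {"series": "-.2 -3.8 0 0;-.2 -4 0 0;-.2 -4 0 0;-.2 -4 0 0;-.2 -4 0 0;-.2 -4 0 0;-.2 -4 0 0;-.2 -4 0 0;-.2 -4 0 0;-.2 -4 0 0;-.2 -4 0 0;-.2 -4 0 0"}}

```text
time_s: 13.35
eef_pos: [0.5191, -0.1862, 0.2269]
eef_rot: [[-1.0, -0.027, -0.002], [-0.027, 1.0, 0.001], [0.002, 0.001, -1.0]]
wrist_force: [1.3, 0.9, -0.7]
grip_width: 0.366
grip_force: 8.0
```

Emit:
{"op": "arm_command", "data": {"series": "0 -3 0 0;0 -2 0 0;0 -1 0 0;0 0 0 0"}}

```text
time_s: 13.68
eef_pos: [0.5211, -0.2454, 0.2269]
eef_rot: [[-1.0, -0.025, -0.002], [-0.025, 1.0, 0.001], [0.002, 0.001, -1.0]]
wrist_force: [-0.5, 0.4, -0.4]
grip_width: 0.368
grip_force: 8.0
```

Run:
```python
from h import *
np.set_printoptions(precision=4,suppress=True)
d=snap("wrist","w6");np.savez("w6",**d);s=ctrl.get_state()
print(s["eef_pos"],s["eef_rot"],s["time_s"],s["q"],s["grip_width"])
R=s["eef_rot"];g=np.array([.5227,-.2517,.23]);print((R.T@(g-s["eef_pos"]))*100)
```

```text
[ 0.5214 -0.2441  0.2273] [[-0.9997 -0.0259 -0.0016]
 [-0.0259  0.9997  0.001 ]
 [ 0.0015  0.001  -1.    ]] 13.7333 [-0.4822 -0.0964  1.6719  0.0002  1.5679 -2.0789] 0.3638066047842652
[-0.1089 -0.7668 -0.2743]
```

View pics/w6.png

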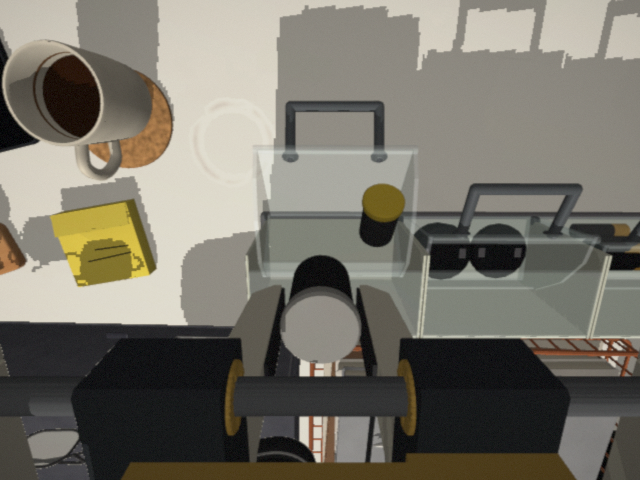

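Run:
```python
from h import *
np.set_printoptions(precision=4,suppress=True)
for f in("w1","w3","w6"):
    d=dict(np.load(f+".npz"));P=cloud(d)
    q=(P[...,2]>.116)&(P[...,2]<.128)&(P[...,0]>.51)&(P[...,0]<.6)
    for y in(-.21,-.27,-.28):
        m=q&(abs(P[...,1]-y)<.006);x=np.sort(P[m][:,0]);print(f,y,len(x),x[:4],x[-3:])
```

```text
w1 -0.21 1006 [0.5249 0.5252 0.5255 0.5259] [0.5934 0.5936 0.5936]
w1 -0.27 859 [0.5232 0.5252 0.5403 0.5403] [0.5947 0.595  0.5951]
w1 -0.28 833 [0.5249 0.5274 0.5404 0.5406] [0.595  0.595  0.5953]
w3 -0.21 1221 [0.5384 0.5386 0.5387 0.5388] [0.5934 0.5937 0.5939]
w3 -0.27 1001 [0.5399 0.54   0.5401 0.5401] [0.5948 0.595  0.5951]
w3 -0.28 965 [0.5402 0.5402 0.5403 0.5403] [0.5951 0.5952 0.5953]
w6 -0.21 269 [0.5384 0.5384 0.5385 0.5386] [0.5509 0.5514 0.5518]
w6 -0.27 348 [0.5395 0.5398 0.5398 0.5399] [0.5649 0.5656 0.5667]
w6 -0.28 284 [0.5399 0.54   0.5401 0.5402] [0.5532 0.5536 0.5538]
```

Emit:
{"op": "arm_command", "data": {"series": ".25 -.65 0 0;0 0 0 0;0 0 1 0;0 0 1.5 0;0 0 2 0;0 0 2 0;0 0 2 0;0 0 1.5 0;0 0 1 0;0 0 .8 0;0 0 .5 0;0 0 0 0"}}

```text
time_s: 14.73
eef_pos: [0.5195, -0.2502, 0.1044]
eef_rot: [[-1.0, -0.027, -0.001], [-0.027, 1.0, 0.001], [0.001, 0.001, -1.0]]
wrist_force: [0.2, -0.2, -0.9]
grip_width: 0.367
grip_force: 8.0
```

Emit:
{"op": "arm_command", "data": {"series": "-.15 0 .2 0;-.15 0 .2 0;0 0 .2 0;0 0 .2 0;0 0 .2 0;0 0 0 0"}}

```text
time_s: 15.23
eef_pos: [0.5226, -0.2503, 0.0951]
eef_rot: [[-1.0, -0.027, -0.0], [-0.027, 1.0, 0.0], [0.0, 0.0, -1.0]]
wrist_force: [0.1, 0.4, -1.0]
grip_width: 0.365
grip_force: 8.0
```

Emit:
{"op": "arm_command", "data": {"series": "0 0 .15 0;0 0 .15 0;0 0 .15 0;0 0 .15 0;0 0 0 0;0 0 0 0"}}

```text
time_s: 15.73
eef_pos: [0.5227, -0.2504, 0.0894]
eef_rot: [[-1.0, -0.027, -0.0], [-0.027, 1.0, 0.0], [0.0, 0.0, -1.0]]
wrist_force: [0.0, 0.1, -0.5]
grip_width: 0.37
grip_force: 8.0
```

Emit:
{"op": "arm_command", "data": {"series": "0 0 .1 0;0 0 .1 0;0 0 .1 0;0 0 0 0;0 0 0 0"}}

```text
time_s: 16.15
eef_pos: [0.5227, -0.2504, 0.0864]
eef_rot: [[-1.0, -0.027, -0.0], [-0.027, 1.0, 0.0], [0.0, 0.0, -1.0]]
wrist_force: [0.5, 0.5, -0.2]
grip_width: 0.365
grip_force: 8.0
```

Emit:
{"op": "arm_command", "data": {"series": "0 0 .1 0;0 0 .1 0;0 0 0 0;0 0 0 0"}}

```text
time_s: 16.48
eef_pos: [0.5228, -0.2505, 0.0849]
eef_rot: [[-1.0, -0.027, 0.0], [-0.027, 1.0, -0.0], [-0.0, -0.0, -1.0]]
wrist_force: [-2.0, 0.2, 5.1]
grip_width: 0.364
grip_force: 8.0
```

Contact at the expected height. Releasing with a small opening.

Emit:
{"op": "arm_command", "data": {"series": "0 0 0 0;0 0 0 0;0 0 0 0;0 0 0 0", "grip": 4}}

```text
time_s: 16.82
eef_pos: [0.5227, -0.2503, 0.0843]
eef_rot: [[-1.0, -0.027, -0.0], [-0.027, 1.0, 0.0], [0.0, 0.0, -1.0]]
wrist_force: [0.4, -0.1, -0.5]
grip_width: 0.431
grip_force: 0.0
```

Emit:
{"op": "arm_command", "data": {"series": "0 0 -.3 0;0 0 -.6 0;0 0 -1 0;0 0 -1.5 0;0 0 -2 0;0 0 -2.5 0;0 0 -3 0;0 0 -2.5 0;0 0 -1.5 0;0 0 -.5 0;0 0 0 0"}}

```text
time_s: 17.73
eef_pos: [0.5229, -0.2505, 0.2395]
eef_rot: [[-1.0, -0.027, 0.002], [-0.027, 1.0, -0.001], [-0.002, -0.001, -1.0]]
wrist_force: [-0.4, 0.4, -1.7]
grip_width: 0.428
grip_force: 0.0
```

Run:
```python
from h import *
np.set_printoptions(precision=4,suppress=True)
d=snap("wrist","w7");np.savez("w7",**d);s=ctrl.get_state()
print(s["eef_pos"],s["time_s"],s["q"],s["grip_width"])
```

```text
[ 0.5226 -0.2503  0.238 ] 17.7833 [-0.4907 -0.092   1.6506  0.      1.5832 -2.0886] 0.4314129157670222
```

View pics/w7.png

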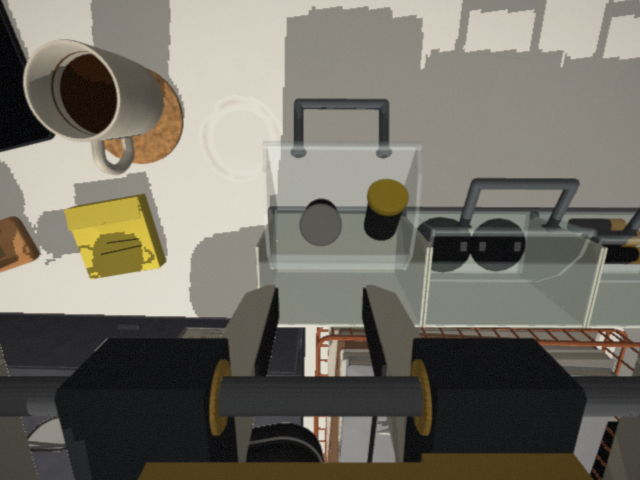

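The new can is down in the right part of the bin, cap at (320,222). The bin still stands at 45° with its bar at v≈104, u 297–388. Going back to the bar.

Emit:
{"op": "arm_command", "data": {"series": "2.2 .3 0 0;3 .5 0 0;2.8 .4 0 0;1.6 .3 0 0;0 0 0 7;0 0 0 7;0 0 0 7;0 0 0 7;0 0 0 7;0 0 0 7;0 0 0 7;0 0 0 7", "grip": 1.5}}

```text
time_s: 18.78
eef_pos: [0.4259, -0.2377, 0.2363]
eef_rot: [[-0.577, 0.817, -0.002], [0.817, 0.577, 0.001], [0.003, -0.001, -1.0]]
wrist_force: [-0.1, 0.7, -0.3]
grip_width: 0.159
grip_force: 0.0
```

Emit:
{"op": "arm_command", "data": {"series": "0 0 0 7;0 0 0 7;0 0 0 7;0 0 0 7;0 0 0 6;0 0 0 0"}}

```text
time_s: 19.28
eef_pos: [0.426, -0.2378, 0.2365]
eef_rot: [[-0.022, 1.0, -0.002], [1.0, 0.022, 0.001], [0.001, -0.002, -1.0]]
wrist_force: [-0.6, 1.1, -0.1]
grip_width: 0.165
grip_force: 0.0
```

Run:
```python
from h import *
np.set_printoptions(precision=4,suppress=True)
d=snap("wrist","w8");s=ctrl.get_state();P=cloud(d);px=d["pixels"].astype(int)
print(s["eef_pos"],s["eef_rot"],s["time_s"],s["grip_width"])
q=(abs(P[...,2]-.066)<.008)&(P[...,0]>.40)&(P[...,0]<.445)&(P[...,1]<-.21)&(P[...,1]>-.262)&(px.max(-1)<110)
print(q.sum(),np.median(P[q],0))
v,u=np.where(q);print("ray",ray(d,np.median(u),np.median(v),.066))
R=s["eef_rot"];print(R.T@(np.array([.4275,-.2376,.0714])-s["eef_pos"])*100)
```

```text
[ 0.426  -0.2378  0.2368] [[-0.0288  0.9996 -0.0019]
 [ 0.9996  0.0288  0.0012]
 [ 0.0013 -0.0019 -1.    ]] 19.3333 0.1648643231777498
556 [ 0.427  -0.2341  0.0669]
ray [ 0.4267 -0.2343  0.066 ]
[-0.0057  0.1792 16.5378]
```

Emit:
{"op": "arm_command", "data": {"series": "0 .08 1 0;0 0 2 0;0 0 2.5 0;0 0 2.5 0;0 0 2.5 0;0 0 2 0;0 0 1.5 0;0 0 1 0;0 0 1 0;0 0 .5 0;0 0 0 0;0 0 0 0"}}

```text
time_s: 20.33
eef_pos: [0.4273, -0.238, 0.0738]
eef_rot: [[-0.028, 1.0, 0.0], [1.0, 0.028, -0.0], [-0.0, 0.0, -1.0]]
wrist_force: [0.3, -1.1, 0.1]
grip_width: 0.157
grip_force: 0.0
```

Emit:
{"op": "arm_command", "data": {"series": "0 0 0 0;0 0 0 0;0 0 0 0;0 0 0 0", "grip": 0.3, "grip_force": 12}}

```text
time_s: 20.67
eef_pos: [0.4266, -0.2382, 0.0741]
eef_rot: [[-0.027, 1.0, -0.001], [1.0, 0.027, -0.001], [-0.001, -0.001, -1.0]]
wrist_force: [-8.2, -1.3, 4.2]
grip_width: 0.079
grip_force: 12.0
```

Emit:
{"op": "arm_command", "data": {"series": "0 .16 -.31 0;0 .16 -.305 0;0 .18 -.3 0;0 .18 -.29 0;0 .2 -.29 0;0 .2 -.28 0;0 .215 -.27 0;0 .22 -.27 0;0 .23 -.26 0;0 .24 -.25 0;0 .25 -.24 0;0 .25 -.24 0"}}

```text
time_s: 21.67
eef_pos: [0.4505, -0.2377, 0.1081]
eef_rot: [[-0.027, 1.0, -0.004], [1.0, 0.027, -0.001], [-0.001, -0.004, -1.0]]
wrist_force: [-24.3, 1.8, 20.1]
grip_width: 0.091
grip_force: 12.0
```

Emit:
{"op": "arm_command", "data": {"series": "0 .26 -.225 0;0 .27 -.22 0;0 .28 -.21 0;0 .28 -.2 0;0 .29 -.19 0;0 .295 -.18 0;0 .305 -.17 0;0 .305 -.16 0;0 .315 -.15 0;0 .31 -.14 0;0 .33 -.13 0;0 .32 -.12 0"}}

```text
time_s: 22.67
eef_pos: [0.4877, -0.237, 0.1292]
eef_rot: [[-0.027, 1.0, 0.001], [1.0, 0.027, -0.002], [-0.002, 0.001, -1.0]]
wrist_force: [-6.1, -2.3, 9.3]
grip_width: 0.079
grip_force: 12.0
```

Emit:
{"op": "arm_command", "data": {"series": "0 .1 0 0;0 .1 0 0;0 0 0 0;0 0 0 0"}}

```text
time_s: 23.0
eef_pos: [0.4883, -0.237, 0.1293]
eef_rot: [[-0.027, 1.0, -0.003], [1.0, 0.027, -0.002], [-0.002, -0.003, -1.0]]
wrist_force: [-22.3, -1.4, 17.6]
grip_width: 0.08
grip_force: 12.0
```

Emit:
{"op": "arm_command", "data": {"series": "0 0 0 0;0 0 0 0;0 0 0 0;0 0 0 0", "grip": 2}}

```text
time_s: 23.33
eef_pos: [0.4897, -0.2363, 0.1277]
eef_rot: [[-0.027, 1.0, 0.001], [1.0, 0.027, -0.0], [-0.0, 0.001, -1.0]]
wrist_force: [-0.2, -0.5, -0.4]
grip_width: 0.208
grip_force: 0.0
```

Emit:
{"op": "arm_command", "data": {"series": "0 -.1 0 0;0 0 -.5 0;0 0 -1 0;0 0 -2 0;0 0 -2.5 0;0 0 -3 0;0 0 -3 0;0 0 -2.5 0;0 0 -1 0;0 0 0 0;0 0 0 0"}}

```text
time_s: 24.25
eef_pos: [0.4885, -0.2363, 0.282]
eef_rot: [[-0.027, 1.0, -0.0], [1.0, 0.027, -0.0], [-0.0, -0.0, -1.0]]
wrist_force: [0.6, -0.0, -1.0]
grip_width: 0.216
grip_force: 0.0
```

Run:
```python
from h import *
np.set_printoptions(precision=4,suppress=True)
d=snap("wrist","w9");s=ctrl.get_state();P=cloud(d);px=d["pixels"].astype(int)
print(s["eef_pos"],s["time_s"],s["wrist_force"])
q=(abs(P[...,2]-.12)<.01)&(P[...,0]>.47)&(P[...,0]<.505)&(P[...,1]<-.21)&(P[...,1]>-.262)&(px.max(-1)<110)
v,u=np.where(q);print(q.sum(),np.median(P[q],0),"ray",ray(d,np.median(u),np.median(v),.12))
```

```text
[ 0.4883 -0.2362  0.281 ] 24.3 [-0.6543 -0.5771  0.3791]
538 [ 0.4881 -0.2341  0.1231] ray [ 0.488  -0.2348  0.12  ]
```

View pics/w9.png

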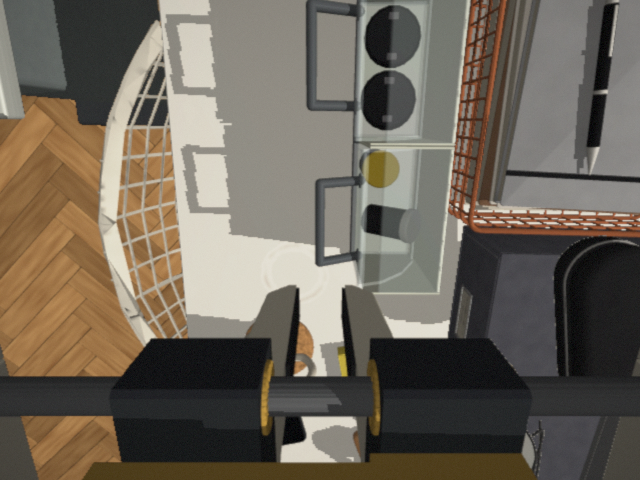

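The bin is closed: its bar at (320,180)–(320,262) is back at its starting position to within about 1 mm, and the last push met the stop. The stored can stands at (380,168), the new can is inside at (390,222), and the neighbouring bin is undisturbed. The gripper is clear.

```bash
python3 -c "
from bench import ctrl
print(ctrl.close_job())"
```

```text
the job is handed in; nothing more can be done
None
```

The film can is in the film bin beside the stored can, the bin was swung back to its stop and is closed, and I handed the job in at about 24 s; no verdict came back.

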